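# Return the glass jar to the carousel, turn it to the front and hold it still

## Task

Put the refilled glass jar with the black cap, which stands on the counter, back into the small empty ring of the condiment carousel, and turn the carousel until the jar stands squarely at the front, in line with the tongue of the base. Finish while holding the wooden bar handle on its centre post in the gripper, so that the carousel stands still while I open the jar: do not let go. The jar is thin glass: grip it lightly and set it down softly, never more than 15 N on it from either finger, keep the tins standing in their rings, and leave the other things on the counter alone.

Things in the scene. Friction and masses are not known exactly. Their poses are not given: they have to be found in the camera images.
- jar: The refilled jar: clear glass with a paper label and a black screw cap, the only tall slim container here; round, 45 mm across, 105 mm high (cap: the top 21 mm), about 0.11 kg (0.09 to 0.15). Origin: centre of its underside; z up. It starts standing free on the counter (z = 0).
- carousel_base: Fixed foot of the carousel: dark wooden disc, 140 mm across, 14 mm high, with a wooden tongue (56 mm wide, 12 mm high, round end, brass line along its middle) that sticks out from under the platter at the FRONT of the carousel. Origin: on the turning axis, on the counter; -x points to the front, along the tongue (its end: 144 mm from the axis). May stand turned up to 0.45 rad either way.
- carousel_platter: Turning part: wooden disc 226 mm across, top 30 mm above the counter; turns either way, no stops, about the upright axis at its centre; light friction 0.04 N m, stays where left. On it 4 steel rings 18 mm high, 70 mm from the axis, 90 degrees apart (a small one, three larger ones with tins) and a centre post 14 mm thick. Origin: on the axis, 19 mm above the counter; -x points to the small ring.
- jar_ring (a point): Centre of the small empty ring at the platter's top face (30 mm above the counter), 70 mm from the axis; moves with the platter. Inner diameter 51 mm, wall 3 mm, rim 48 mm above the counter. The jar's underside belongs here. The next tins' walls are 66 mm away to either side, the centre post 63 mm inward. It may start at the back, close to the espresso machine.
- front_spot (a point): Fixed point over the base, 70 mm from the axis toward the tongue (front), 30 mm above the counter: where the middle of the jar has to be in the end. Round the carousel: the side panel of the espresso machine rises behind it (nearest solid part about x = 0.68, 0.4 m up); left of the counter stand a curtain and a door post (about x = 0.35, y = 0.45), so come from the front.
- carousel_handle: Flat wooden bar on top of the centre post, turns with the platter: 60 mm long along its own x, 14 mm thick along y (grip it across these faces), 28 mm high. Origin: its middle, on the axis, 160 mm above the counter (top 174, underside 146). Axes parallel to the platter's: its length lies along the line from the axis to the small ring. Tins (107 mm) and the seated jar (135 mm) stay below it.
- tin_1: Round lidded tin standing loose in a larger ring of the carousel, 65 mm across, 77 mm high (pale with a paper label); origin: centre of its underside.
- tin_ring_1 (a point): Centre of the larger ring (inner diameter 71 mm, 18 mm high) of tin_1, at the platter's top face; moves with the platter.
- tin_2: Round lidded tin standing loose in a larger ring of the carousel, 65 mm across, 77 mm high (dark); origin: centre of its underside.
- tin_ring_2 (a point): Centre of the larger ring (inner diameter 71 mm, 18 mm high) of tin_2, at the platter's top face; moves with the platter.
- tin_3: Round lidded tin standing loose in a larger ring of the carousel, 65 mm across, 77 mm high (pale with a paper label); origin: centre of its underside.
- tin_ring_3 (a point): Centre of the larger ring (inner diameter 71 mm, 18 mm high) of tin_3, at the platter's top face; moves with the platter.
- milk_jug: Bystander: small ceramic milk jug with a handle, 67x103x85 mm high; origin: centre of the underside of its outline.
- glass_a: Bystander: drinking glass, 80 mm across, 88 mm high; origin: centre of its underside.
- glass_b: Bystander: drinking glass, 80 mm across, 88 mm high; origin: centre of its underside.
- cup: Bystander: small espresso cup with a handle, 59x84x56 mm high; origin: centre of the underside of its outline.
- tin_sugar: Bystander: large lidded canister with a wooden lid, 92 mm across, 130 mm high; origin: centre of its underside.
- bowl: Bystander: cupping bowl, 68 mm across, 50 mm high; origin: centre of its underside.

How it is judged:
By the outcome, as a careful person would: the job done as asked, in the order asked, and still so for the second after the job is handed in, while the arm keeps its last pose, push and grip.
It also fails if it takes over 72 s, if anything falls off the work surface, if the arm or the gripper's body presses on something with over 40 N, if the wrist force passes 120 N, or if a joint passes its speed limit or range.

## Robot

A 6-joint arm with a two-finger parallel gripper is mounted at the origin on a cart in front of the work surface, level with it; the furniture and walls round the work are solid. World frame = base frame: x ahead of the robot, y to its left, z up, the work surface at z = 0. Lengths are in mm, angles in rad, forces in N, time in s.
With the tool pointing down it reaches from about 350 to 875 mm from the base axis. Payload 4.2 kg.
Tool frame: the origin (TCP) lies between the finger pads; the fingertips stand 17 mm ahead of it and the grasp point (between the pads) lies 2 mm behind it; z points along the fingers, y is the line along which they close (so a half turn about z gives the same grasp; the last joint's range is limited). The gripper opens to 85 mm and grips with 20 to 120 N. Pads are 22 mm wide; open, the fingers measure 114 mm over their backs; the gripper's body (76 mm by 85 mm) begins 54 mm behind the grasp point. The pads swing forward as they close: fully open they stand 13 mm farther back than shut.
Start: joints at [-0.974, 0.385, 0.008, 0, -1.194, -0.259], TCP at [207.147, -589.652, 248.312] pointing down, gripper open.
Joint ranges: [-3.14, 3.14], [-1.21, 2.06], [-1.07, 1.41], [-3.16, 2.05], [-2.99, -0.16], [-3.1, 3.1]. Speed limits (rad/s): [2.79, 2.79, 3.14, 3.14, 3.14, 3.14].

## Interface

Orientations are given as a unit quaternion [x, y, z, w].
In Python, from bench import arm, camrig gives the robot as it stands (arm), with the cameras (camrig).
- The arm moves only by the tool jog_arm, called as name(argument=value, ...) on one line, values as JSON. Schema: {"type":"object","properties":{"increments":{"type":"array","items":{"type":"object","properties":{"sx":{"type":"number"},"sy":{"type":"number"},"sz":{"type":"number"},"rx":{"type":"number"},"ry":{"type":"number"},"rz":{"type":"number"}},"additionalProperties":false},"minItems":1,"maxItems":10},"jaw":{"type":"number"},"only":{"type":"string"},"quiet":{"type":"boolean"},"lines":{"type":"string"}},"required":["increments"],"additionalProperties":false}. increments is a list of rows, 1 to 10 of them, each an object with the fields sx, sy, sz (the shift in mm), rx, ry, rz (a rotation vector in rad); a field left out counts as zero; each row is the pose to reach, as a shift and turn from the pose commanded when the call began, along the tool's axes at that moment; what a row does not reach only later rows make up. A row lasts 1/10 s, in which the tool goes at most 50 mm and 0.15 rad, less where a joint would pass 70% of its speed; a pose out of reach is approached as far as the arm can. jaw is the finger opening in mm, set as the call begins (left out keeps the last). The fingers move at their own pace and stop on an object; the grip force is fixed at half the most. Time passes only in rows, so rows that do not move let the fingers close. The tool returns the time, the measured TCP pose, the force, the opening and the grip force at its end. only (a regular expression) keeps the lines of the reply that match it, lines (a string "A,B") keeps lines A to B, and quiet returns only ok. Input that does not fit is refused with a message, and nothing moves.
- arm.read_state(): the state, without advancing time (a new reading comes with each control period).
- camrig.get_image(name): name is "scene" or "top" or "wrist"; returns the picture (480x640x3 uint8, blue, green, red); there is no depth.
- camrig.get_calibration(name): a dict with "K" (3x3 intrinsics, pixels), "rvec" (rotation vector, rad) and "tvec" (3), from world to camera coordinates, as OpenCV has them. Camera axes: x right, y down, z forward; pixel columns grow to the right and rows downward; lengths in mm; the calibration is good to about 2 mm. A picture is of the moment at which its call begins: read the wrist's pose just before it. get_calibration takes no time and is no camera call; for the wrist camera it gives the pose at the moment of the call.
- arm.job_done(): hands the job in; it is judged then, once.
The state is a dict: "clock": time; "joints": joint angles; "joint_vel": joint speeds; "joint_efforts": joint torques, N m; "position": TCP position; "ee_rot": TCP orientation; "contact_force": force on the tool from outside, world axes, zero at the start; "wrist_torque": the same for the moment, N m; "gripper_width": finger opening in mm; "grasp_force": force on a finger pad.
Only numpy, scipy, OpenCV 4.12 (cv2) and the standard library are available. Lean on these libraries where they do the work, as an engineer would, in place of code of your own. Each camera call takes 0.05 s, during which the arm holds its last target. There are 200 camera calls.

## Working session

There is one attempt and no reset: what is moved stays moved. The work goes in short steps, Python scripts to look and compute and a tool call to move; the robot and the scene stay as the last step left them, time stands still between calls to the robot, and variables do not carry over. Pictures are saved under pics/ and viewed, at most 10 in all, crops included, and the job is handed in when it is done.

```bash
ls; mkdir -p pics; python3 - <<'E'
from bench import arm, camrig
import cv2
for n in("scene","top"):
    cv2.imwrite(f"pics/{n}0.png",camrig.get_image(n))
    c=camrig.get_calibration(n);print(n,c)
s=arm.read_state();print({k:s[k] for k in("clock","position","ee_rot","gripper_width","contact_force")})
E
```

```text
bench.py
pics
scene {'K': array([[462.98965561,   0.        , 328.755061  ],
       [  0.        , 462.98965561, 240.38131255],
       [  0.        ,   0.        ,   1.        ]]), 'rvec': array([ 1.98383237, -0.66954869,  0.40719145]), 'tvec': array([-415.5624879 ,  303.74074426,  611.73159539])}
top {'K': array([[620.94132909,   0.        , 318.39213328],
       [  0.        , 620.94132909, 241.76781886],
       [  0.        ,   0.        ,   1.        ]]), 'rvec': array([ 2.13014805, -2.14486072,  0.20420853]), 'tvec': array([  97.78088397,  617.11873839, 1258.42993984])}
{'clock': 0.1, 'position': array([ 206.97940048, -589.24207856,  247.34771278]), 'ee_rot': array([-1.68011691e-01,  9.85784547e-01,  9.24083651e-04, -2.09421032e-04]), 'gripper_width': 85.40796770047798, 'contact_force': array([0.5179423 , 0.63295111, 0.62132342])}
```

View pics/scene0.png

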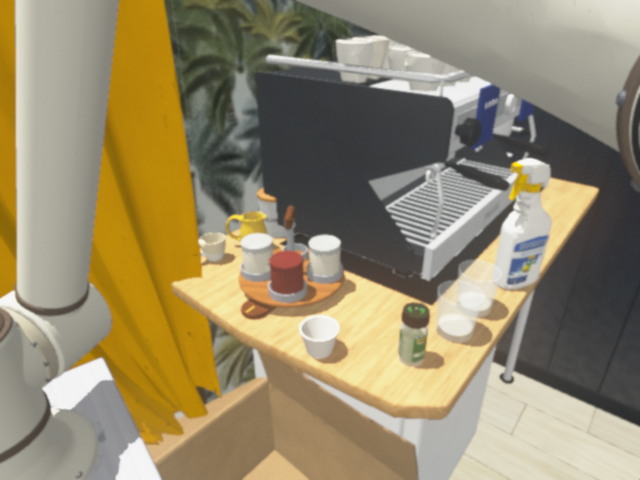

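View pics/top0.png

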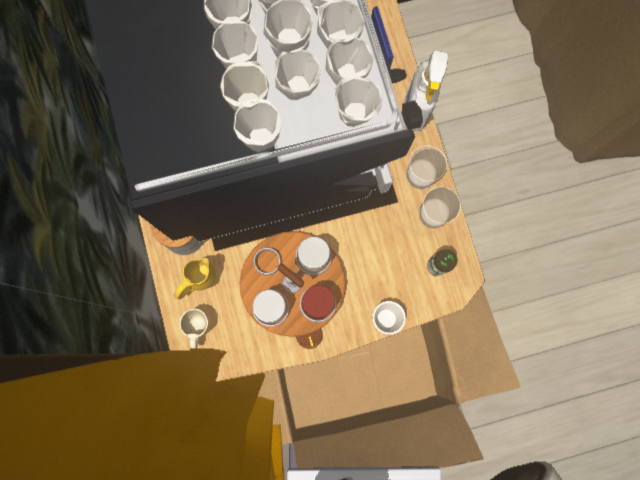

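The scene view shows the jar at (414,335), the tins on the carousel around (290,265) and the handle at (290,215). The top view shows the jar cap at (442,262), the platter centre at about (293,285), the empty ring at (267,262) and the tongue at (310,340). Next I'll measure these.

```bash
cat > h.py <<'E'
import numpy as np,cv2
from bench import arm, camrig
def ray(cal,u,v,z):
    R=cv2.Rodrigues(cal["rvec"])[0];C=-R.T@cal["tvec"]
    p=cv2.undistortPoints(np.array([[[u,v]]],float),cal["K"],None)[0,0]
    d=R.T@np.array([p[0],p[1],1]);return C+d*(z-C[2])/d[2]
def rays(cal,pts,z): return np.array([ray(cal,u,v,z) for u,v in pts])
def proj(cal,P): return cv2.projectPoints(np.array(P,float).reshape(-1,3),cal["rvec"],cal["tvec"],cal["K"],None)[0][:,0]
E
python3 - <<'E'
from h import *
c=camrig.get_calibration("top");im=cv2.imread("pics/top0.png")
hsv=cv2.cvtColor(im,cv2.COLOR_BGR2HSV)
# platter: orange mask
roi=np.zeros(im.shape[:2],np.uint8);cv2.circle(roi,(294,285),70,255,-1)
for n,(u,v,z) in dict(jarcap=(442,262,105),plat=(293,284,30),ring=(267,261,48),tonguetip=(310,348,12),brass=(310,341,12),handle=(291,276,174),tin_w1=(314,249,107),tin_w2=(269,303,107),tin_dk=(319,300,107),bowl=(389,316,50),ga=(427,165,88),gb=(440,206,88),cup=(194,321,56),jug=(197,273,85)).items():print(n,ray(c,u,v,z).round(0))
R=cv2.Rodrigues(c["rvec"])[0];print("cam",-R.T@c["tvec"])
cv2.imwrite("pics/c1.png",cv2.resize(im[220:360,230:350],None,fx=5,fy=5,interpolation=cv2.INTER_CUBIC)[:600+100][:600])
E
```

```text
jarcap [ 566. -155.  105.]
plat [531. 148.  30.]
ring [578. 202.  48.]
tonguetip [397. 112.  12.]
brass [412. 112.  12.]
handle [531. 148. 174.]
tin_w1 [594. 103. 107.]
tin_w2 [485. 194. 107.]
tin_dk [491.  94. 107.]
bowl [461. -52.  50.]
ga [ 775. -136.   88.]
gb [ 686. -160.   88.]
cup [453. 351.  56.]
jug [549. 342.  85.]
cam [ 390.26504194  115.42588105 1344.77232833]
```

View pics/c1.png

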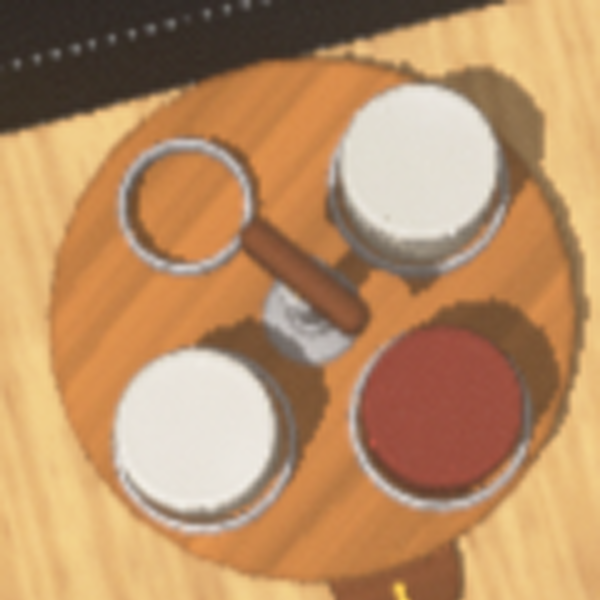

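```bash
python3 - <<'E'
from h import *
from scipy.optimize import least_squares
c=camrig.get_calibration("top");im=cv2.imread("pics/top0.png")
hsv=cv2.cvtColor(im,cv2.COLOR_BGR2HSV)
def circ(P,r=None):
    x0=[*P[:,:2].mean(0),50 if r is None else r]
    f=lambda x:np.hypot(P[:,0]-x[0],P[:,1]-x[1])-(x[2] if r is None else r)
    s=least_squares(f,x0 if r is None else x0[:2],loss="soft_l1");return s.x.round(1),np.abs(s.fun).mean().round(2)
for n,p in dict(plat=(265,285),wood=(380,270),tongue=(318,338),brass=(311,338),ringin=(262,258),cap=(442,258),dark=(319,300)).items():print(n,hsv[p[1],p[0]])
m=cv2.inRange(hsv,(5,140,90),(14,255,255))
m=cv2.morphologyEx(m,cv2.MORPH_CLOSE,np.ones((15,15)));m[333:]=0;m[:,:236]=0;m[:,355:]=0;m[:228]=0
cs=max(cv2.findContours(m,0,1)[0],key=cv2.contourArea);hull=cs[:,0]
hull=np.array([p for p in hull if p[1]<326 and p[1]>240])
P=rays(c,hull,30);print("platter",circ(P),circ(P,113),len(P))
# ring: dark-grey low-sat in area
g=((hsv[...,1]<90)).astype(np.uint8)*255;r=np.zeros_like(g);r[244:278,250:284]=g[244:278,250:284]
q=np.argwhere(r)[:,::-1];print("ring",len(q),circ(rays(c,q,48)))
# cap
for nm,(a,b,x0,x1),lo,hi,z in (("cap",(240,285,422,465),(0,0,0),(180,255,70),105),):
    k=np.zeros_like(g);k[a:b,x0:x1]=cv2.inRange(hsv,lo,hi)[a:b,x0:x1]
    cc=max(cv2.findContours(k,0,1)[0],key=cv2.contourArea);(u,v),rr=cv2.minEnclosingCircle(cc);print(nm,u,v,rr,ray(c,u,v,z),cv2.contourArea(cc))
for nm,(a,b,x0,x1),lo,hi in (("w1",(230,275,296,335),(0,0,185),(180,45,255)),("w2",(285,330,245,295),(0,0,185),(180,45,255)),("dk",(280,325,298,342),(0,110,80),(4,255,190))):
    k=np.zeros_like(g);k[a:b,x0:x1]=cv2.inRange(hsv,lo,hi)[a:b,x0:x1]
    cc=max(cv2.findContours(k,0,1)[0],key=cv2.contourArea)[:,0];print(nm,circ(rays(c,cc,107)))
y=np.zeros_like(g);y[333:352,295:330]=cv2.inRange(hsv,(18,120,120),(35,255,255))[333:352,295:330]
q=np.argwhere(y)[:,::-1];print("brass",q.tolist(),rays(c,q,12).mean(0) if len(q) else 0)
t=np.zeros_like(g);t[335:355,290:335]=cv2.inRange(hsv,(0,120,40),(13,255,150))[335:355,290:335]
q=np.argwhere(t)[:,::-1]
for v in sorted(set(q[:,1])):u=q[q[:,1]==v,0];print(v,u.min(),u.max(),rays(c,[(u.min()-.5,v),(u.max()+.5,v)],12)[:,:2].round(0).tolist())
E
```

```text
plat [ 14 165 210]
wood [ 19 115 236]
tongue [ 11 147 137]
brass [ 16 163 149]
ringin [ 14 167 206]
cap [22 93 90]
dark [  5 147 158]
platter (array([530.7, 149.5, 106.9]), np.float64(22.31)) (array([536.5, 148.8]), np.float64(24.85)) 335
ring 174 (array([578.7, 202.5,  26.6]), np.float64(1.23))Traceback (most recent call last):
  File "<stdin>", line 21, in <module>
ValueError: max() iterable argument is empty
```

```bash
python3 - <<'E'
from h import *
from scipy.optimize import least_squares
c=camrig.get_calibration("top");im=cv2.imread("pics/top0.png")
hsv=cv2.cvtColor(im,cv2.COLOR_BGR2HSV)
def circ(P,r=None):
    x0=[*P[:,:2].mean(0),50 if r is None else r]
    f=lambda x:np.hypot(P[:,0]-x[0],P[:,1]-x[1])-(x[2] if r is None else r)
    s=least_squares(f,x0 if r is None else x0[:2],loss="soft_l1");return s.x.round(1),np.abs(s.fun).mean().round(2)
def blob(lo,hi,a,b,x0,x1):
    k=np.zeros(im.shape[:2],np.uint8);k[a:b,x0:x1]=cv2.inRange(hsv,lo,hi)[a:b,x0:x1];return k
m=blob((8,140,120),(17,255,255),225,334,236,352)
pts=[]
for v in range(245,325,3):
    u=np.where(m[v])[0]
    if len(u)>5: pts+= [(u.min()-.5,v)]+([(u.max()+.5,v)] if v<240 else [])
P=rays(c,pts,30);print("platter",circ(P),circ(P,113),len(P))
for nm,a in (("w1",((0,0,170),(180,60,255),230,275,296,335)),("w2",((0,0,170),(180,60,255),283,330,245,293)),("dk",((0,110,100),(8,255,190),280,325,298,342))):
    k=blob(*a);cc=max(cv2.findContours(k,0,1)[0],key=cv2.contourArea)[:,0];print(nm,circ(rays(c,cc,107)),circ(rays(c,cc,107),32.5))
q=np.argwhere(blob((18,120,120),(35,255,255),333,352,295,330))[:,::-1];print("brass",q.tolist(),rays(c,q,12).mean(0) if len(q) else 0)
q=np.argwhere(blob((0,110,40),(14,255,165),335,355,290,335))[:,::-1]
for v in sorted(set(q[:,1])):u=q[q[:,1]==v,0];print(v,u.min(),u.max(),rays(c,[(u.min()-.5,v),(u.max()+.5,v)],12)[:,:2].round(0).tolist())
q=np.argwhere(blob((0,90,40),(12,255,150),260,295,275,306))[:,::-1];
h=rays(c,q,174)[:,:2];w,V=np.linalg.eigh(np.cov(h.T));print("bar",len(q),h.mean(0),V[:,1],np.sqrt(w))
cv2.imwrite("pics/jar.png",np.vstack([cv2.resize(im[240:285,420:465],(300,300)),cv2.resize(cv2.imread("pics/scene0.png")[295:370,385:445],(300,300))]))
E
```

```text
platter (array([533.8, 151.4, 110.3]), np.float64(0.47)) (array([531.6, 359.6]), np.float64(16.48)) 27
w1 (array([587.2, 105.5,  31.3]), np.float64(0.86)) (array([587.2, 105.9]), np.float64(1.4))
w2 (array([476.3, 192.7,  34. ]), np.float64(2.32)) (array([475.9, 193.7]), np.float64(2.62))
dk (array([488.3,  96.5,  31.5]), np.float64(0.58)) (array([488.3,  96.4]), np.float64(1.06))
brass [[326, 334], [326, 335], [309, 337], [310, 337], [309, 338], [310, 338], [327, 338], [329, 338], [309, 339], [310, 339], [311, 339], [329, 339], [309, 340], [310, 340], [311, 340], [324, 340], [310, 341], [311, 341], [322, 341], [310, 342], [311, 342], [312, 342], [323, 342], [324, 342], [329, 342], [310, 343], [311, 343], [312, 343], [329, 343], [311, 344], [312, 344], [329, 344], [295, 345], [311, 345], [312, 345], [312, 346], [325, 346], [295, 347], [298, 347], [325, 347], [295, 348], [325, 348], [326, 348], [298, 349], [315, 349], [318, 349], [326, 349], [299, 350], [303, 350], [327, 350], [299, 351], [303, 351], [309, 351]] [406.46131629 103.96577997  12.        ]
335 298 321 [[424.0, 139.0], [424.0, 88.0]]
336 296 321 [[422.0, 143.0], [422.0, 88.0]]
337 296 321 [[420.0, 143.0], [420.0, 88.0]]
338 296 321 [[418.0, 143.0], [418.0, 88.0]]
339 297 321 [[416.0, 141.0], [416.0, 88.0]]
340 297 320 [[414.0, 141.0], [413.0, 90.0]]
341 297 320 [[412.0, 141.0], [411.0, 90.0]]
342 299 319 [[410.0, 137.0], [409.0, 92.0]]
343 299 319 [[408.0, 137.0], [407.0, 92.0]]
344 299 318 [[405.0, 137.0], [405.0, 94.0]]
345 301 316 [[403.0, 133.0], [403.0, 99.0]]
346 302 315 [[401.0, 130.0], [401.0, 101.0]]
347 304 313 [[399.0, 126.0], [399.0, 105.0]]
348 308 310 [[397.0, 118.0], [397.0, 111.0]]
bar 230 [533.12810384 149.03083608] [0.65037708 0.75961151] [ 5.54769584 16.72278353]
```

View pics/jar.png

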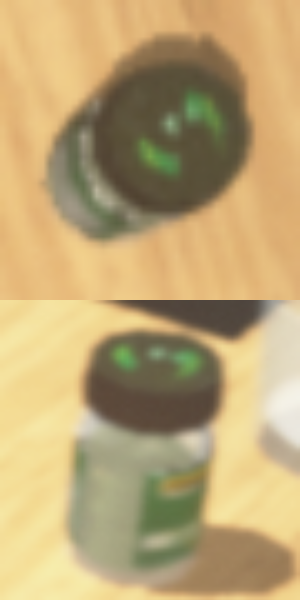

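The jar crop puts the cap centre at top pixel (445.8, 259.8) with a radius of about 11 px, which matches a 45 mm jar. The platter geometry agrees with itself: axis at about (533,150), ring angle about 0.86 rad, front direction about π+0.30. Next I'll check the panel clearance and the jar position from both views.

```bash
cat >> h.py <<'E'
from scipy.spatial.transform import Rotation as Ro
def rel(pos,yaw):
    """tool-frame shift and turn to a tool-down pose with tool y at world angle yaw"""
    s=arm.read_state();R=Ro.from_quat(s["ee_rot"]);y=np.array([np.cos(yaw),np.sin(yaw),0]);z=np.array([0,0,-1.])
    T=Ro.from_matrix(np.c_[np.cross(y,z),y,z])
    return (R.inv().apply(np.array(pos)-s["position"])).round(1),(R.inv()*T).as_rotvec().round(4)
E
python3 - <<'E'
from h import *
c=camrig.get_calibration("top");s=camrig.get_calibration("scene")
print("jar top",ray(c,445.8,259.8,105))
im=cv2.imread("pics/scene0.png")
u,v=385+153/5,295+360/4   # cap top face centre in scene crop
print("jar scene",ray(s,u,v,105), "bottom",ray(s,385+130/5,295+570/4,0))
for p in((215,248),(267,234),(330,218),(395,203)):print("base",ray(c,*p,0).round(0))
for p in((137,200),(270,168),(410,135)):print("ptop",ray(c,*p,400).round(0))
# panel top corners in scene
print([proj(s,ray(c,*p,z))[0].round(0).tolist() for p in((137,200),(410,135)) for z in(300,400)])
print(rel([566,-155,250],2.43))
E
```

```text
jar top [ 570.17845083 -163.16189286  105.        ]
jar scene [ 450.81827824 -281.50013917  105.        ] bottom [ 455.32884141 -282.05060306    0.        ]
base [615. 319.   0.]
base [645. 206.   0.]
base [680.  66.   0.]
base [714. -79.   0.]
ptop [624. 381. 400.]
ptop [675. 175. 400.]
ptop [729. -48. 400.]
[[267.0, 114.0], [261.0, 72.0], [458.0, 155.0], [444.0, 99.0]]
(array([-482.6,  290.8,   -2.2]), array([ 1.900e-03,  4.000e-04, -5.216e-01]))
```

```bash
python3 - <<'E'
from h import *
s=camrig.get_calibration("scene")
print("jar scene",ray(s,415.6,295+58/4,105), "bottom centre",ray(s,385+130/5,295+268/4,0))
print(rel([568,-160,250],2.43))
E
```

```text
jar scene [ 571.65657088 -168.3849638   105.        ] bottom centre [ 566.96444853 -175.75060801    0.        ]
(array([-482.8,  285.4,   -2.2]), array([ 1.900e-03,  4.000e-04, -5.216e-01]))
```

jog_arm(increments=[{"sx": -50, "sy": 30, "rz": -0.15}, {"sx": -100, "sy": 60, "rz": -0.3}, {"sx": -145, "sy": 87, "rz": -0.45}, {"sx": -190, "sy": 115, "rz": -0.52}, {"sx": -235, "sy": 142, "rz": -0.52}, {"sx": -280, "sy": 169, "rz": -0.52}, {"sx": -325, "sy": 196, "rz": -0.52}, {"sx": -370, "sy": 223, "rz": -0.52}, {"sx": -415, "sy": 250, "rz": -0.52}, {"sx": -450, "sy": 270, "rz": -0.52}])

```text
clock: 1.1
position: [526.9, -202.7, 248.1]
ee_rot: [-0.416, 0.909, 0.0, -0.0]
contact_force: [1.4, -0.5, 0.9]
gripper_width: 85.4
grasp_force: 0.0
```

```bash
python3 - <<'E'
from h import *
c=camrig.get_calibration("wrist");im=camrig.get_image("wrist");cv2.imwrite("pics/w1.png",im)
for p in((570,-163),(572,-168)):print(proj(c,[*p,105]))
R=cv2.Rodrigues(c["rvec"])[0];print("cam",-R.T@c["tvec"],R[2],c["K"][0,0])
E
```

```text
[[314.15132399 297.52246548]]
[[308.6666271  294.99483857]]
cam [ 472.8768747  -266.81634315  372.79140914] [ 0.21400259  0.24800657 -0.94482571] 341.4650595197177
```

View pics/w1.png

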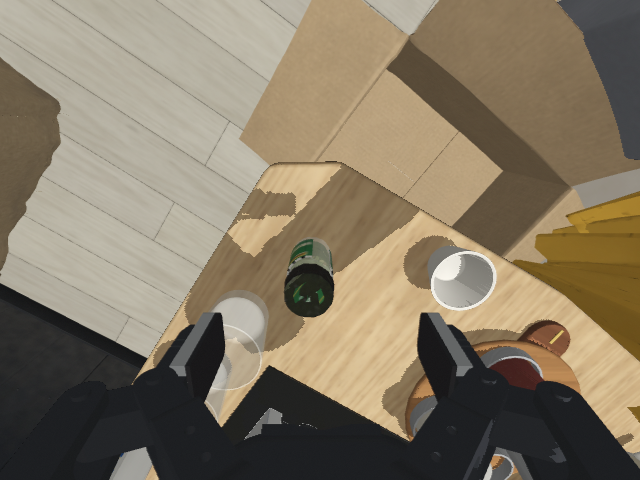

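The wrist view shows the cap's top face centred at about (308,292), with no obstacles between the jar and the fingers' path. The glass is about 60 mm to the left.

```bash
python3 - <<'E'
from h import *
c=camrig.get_calibration("wrist");im=cv2.imread("pics/w1.png")
print(ray(c,308,292,105))
m=np.zeros(im.shape[:2],np.uint8);g=cv2.cvtColor(im,6);hs=cv2.cvtColor(im,40)
m[255:325,275:345]=((g<60)[255:325,275:345])*255
cc=cv2.convexHull(max(cv2.findContours(m,0,1)[0],key=cv2.contourArea))[:,0]
print(cv2.boundingRect(cc))
# left/right extremes of cap: tangent midline bearing at cap mid height
for z in(95,105):
    l=cc[cc[:,0].argmin()];r=cc[cc[:,0].argmax()];print(l,r,ray(c,*((l+r)/2),z))
b=cc[cc[:,1].argmax()];print("far rim",b,ray(c,*b,105))
print(rel([572,-168,248],2.43))
E
```

```text
[ 575.36478309 -166.25514549  105.        ]
(284, 264, 50, 53)
[284 293] [333 283] [ 576.04290685 -165.35528915   95.        ]
[284 293] [333 283] [ 572.48774774 -168.87927071  105.        ]
far rim [315 316] [ 586.35674409 -144.21720584  105.        ]
(array([-49.5, -10.8,  -0.1]), array([-0.0017,  0.0021,  0.0042]))
```

jog_arm(increments=[{"sx": -20, "sy": -5, "sz": 20}, {"sx": -40, "sy": -8, "sz": 40}, {"sx": -51, "sy": -9.5, "sz": 60}, {"sx": -51, "sy": -9.5, "sz": 60}, {"sx": -51, "sy": -9.5, "sz": 60}])

```text
clock: 1.65
position: [566.4, -172.5, 188.1]
ee_rot: [-0.416, 0.909, 0.0, -0.001]
contact_force: [-0.3, 0.3, 0.5]
gripper_width: 85.4
grasp_force: 0.0
```

```bash
python3 - <<'E'
from h import *
c=camrig.get_calibration("wrist");im=camrig.get_image("wrist");cv2.imwrite("pics/w2.png",im[120:480,160:480])
R=cv2.Rodrigues(c["rvec"])[0];print("cam",-R.T@c["tvec"]);print(proj(c,[[572,-166,105],[572,-166,0]]))
print(arm.read_state()["position"])
E
```

```text
cam [ 512.56032015 -236.52985791  312.87233868]
[[322.11016248 273.56501145]
 [321.57469638 228.77824853]]
[ 566.73673569 -172.78497694  189.05332385]
```

View pics/w2.png

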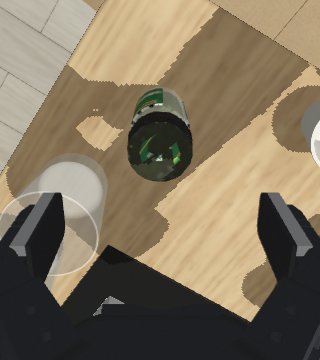

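The cap's top face is centred at full-frame pixel (320.5,272), within 1 mm of the prediction for (572,-166). The fingers straddle the jar with room on both sides.

```bash
python3 - <<'E'
from h import *
c=camrig.get_calibration("wrist");print(ray(c,320.5,272,105));print(rel([571.5,-166,88],2.43))
E
```

```text
[ 572.81058327 -167.55077085  105.        ]
(array([ -8.2,   0.9, 101.1]), array([-0.0007,  0.    , -0.0014]))
```

jog_arm(increments=[{"sx": -8, "sz": 30}, {"sx": -8, "sz": 65}, {"sx": -8, "sz": 95}, {"sx": -8, "sz": 101}, {"sx": -8, "sz": 101}])

```text
clock: 2.2
position: [572.0, -166.9, 87.9]
ee_rot: [-0.416, 0.909, -0.0, -0.0]
contact_force: [0.1, -0.4, 0.0]
gripper_width: 85.2
grasp_force: 0.0
```

jog_arm(increments=[{}, {}, {}, {}], jaw=52)

```text
clock: 2.6
position: [572.4, -166.3, 88.3]
ee_rot: [-0.416, 0.909, -0.0, 0.001]
contact_force: [0.6, -0.3, 0.0]
gripper_width: 52.1
grasp_force: 0.0
```

jog_arm(increments=[{}, {}, {}], jaw=46)

```text
clock: 2.9
position: [572.1, -166.3, 87.4]
ee_rot: [-0.416, 0.909, -0.0, 0.0]
contact_force: [0.0, -0.5, 0.8]
gripper_width: 45.6
grasp_force: 0.1
```

jog_arm(increments=[{}, {}, {}], jaw=45)

```text
clock: 3.2
position: [572.1, -166.3, 87.3]
ee_rot: [-0.416, 0.909, -0.0, 0.0]
contact_force: [0.2, 0.5, 0.6]
gripper_width: 45.3
grasp_force: 0.2
```

jog_arm(increments=[{}, {}, {}], jaw=44.5)

```text
clock: 3.5
position: [572.1, -166.3, 87.4]
ee_rot: [-0.416, 0.909, -0.0, 0.0]
contact_force: [0.1, -0.6, 1.2]
gripper_width: 44.6
grasp_force: 7.2
```

Grip force is 7 N. Lifting gently.

jog_arm(increments=[{"sz": -3}, {"sz": -10}, {"sz": -20}, {"sz": -20}])

```text
clock: 3.9
position: [573.1, -166.4, 109.3]
ee_rot: [-0.416, 0.909, -0.001, 0.002]
contact_force: [1.2, 0.6, -0.9]
gripper_width: 44.7
grasp_force: 7.3
```

jog_arm(increments=[{"sz": -30}, {"sz": -60}, {"sz": -90}, {"sz": -110}, {"sz": -110}])

```text
clock: 4.4
position: [573.7, -166.5, 221.2]
ee_rot: [-0.416, 0.909, -0.002, 0.003]
contact_force: [0.7, -0.3, -1.1]
gripper_width: 44.8
grasp_force: 7.4
```

```bash
python3 - <<'E'
from h import *
print(arm.read_state()["grasp_force"],rel([579-40,202.5-46,198],2.43),rel([579,202.5,198],2.43))
E
```

```text
7.412942871451378 (array([-221.6,  237.6,   22.6]), array([-0.0065,  0.0044, -0.001 ])) (array([-282.6,  237.4,   22.9]), array([-0.0065,  0.0044, -0.001 ]))
```

jog_arm(increments=[{"sx": -12, "sy": 10, "sz": -20}, {"sx": -40, "sy": 34, "sz": -40}, {"sx": -68, "sy": 57, "sz": -45}, {"sx": -96, "sy": 81, "sz": -45}, {"sx": -124, "sy": 104, "sz": -45}, {"sx": -152, "sy": 128, "sz": -45}, {"sx": -180, "sy": 151, "sz": -45}, {"sx": -205, "sy": 175, "sz": -45}, {"sx": -222, "sy": 190, "sz": -45}, {"sx": -225, "sy": 192, "sz": -45}])

```text
clock: 5.4
position: [573.1, 131.9, 260.6]
ee_rot: [-0.417, 0.909, 0.0, -0.001]
contact_force: [-0.2, -0.5, -2.1]
gripper_width: 44.7
grasp_force: 7.4
```

```bash
python3 - <<'E'
from h import *
im=camrig.get_image("top");s=camrig.get_image("scene");cv2.imwrite("pics/t2.png",np.hstack([im[60:400,120:460],s[100:440,130:470]]))
print(arm.read_state()["grasp_force"],rel([579,202.5,266],2.43))
E
```

```text
7.405480071902275 (array([-58.6,  43.1,  -5.1]), array([ 0.0012, -0.002 , -0.0003]))
```

View pics/t2.png

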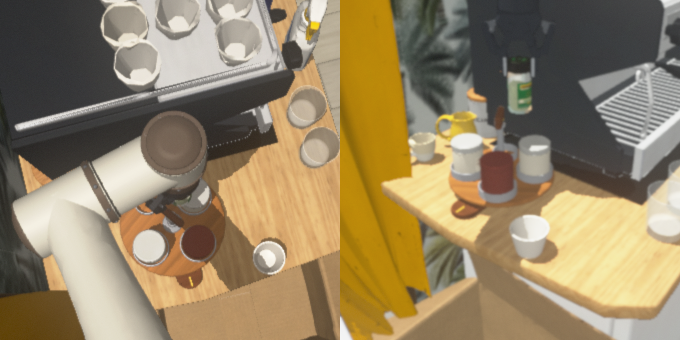

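The top view shows the wrist over the carousel at crop (173,143), with the forearm's elbow end out left at crop (15,225). I'll check that elbow against the door post before going further left.

```bash
python3 - <<'E'
from h import *
c=camrig.get_calibration("top");s=arm.read_state();print(s["joints"].round(3),s["position"].round(1))
for z in(350,450,550):print(z,[ray(c,120+a,60+b,z)[:2].round(0).tolist() for a,b in((173,143),(15,200),(30,255),(100,215),(130,330))])
E
```

```text
[ 0.498  0.314 -0.065 -0.    -1.194 -1.21 ] [573.3 130.  261. ]
350 [[630.0, 140.0], [537.0, 394.0], [449.0, 367.0], [512.0, 257.0], [331.0, 207.0]]
450 [[606.0, 137.0], [523.0, 366.0], [443.0, 342.0], [500.0, 243.0], [337.0, 198.0]]
550 [[582.0, 135.0], [508.0, 338.0], [437.0, 316.0], [488.0, 229.0], [343.0, 189.0]]
```

```bash
cat >> h.py <<'E'
from scipy.optimize import least_squares
def circ(P,r):
    f=lambda x:np.hypot(P[:,0]-x[0],P[:,1]-x[1])-r
    s=least_squares(f,P[:,:2].mean(0),loss="soft_l1",f_scale=2.);return s.x.round(1),np.abs(s.fun).mean().round(2)
E
python3 - <<'E'
from h import *
c=camrig.get_calibration("wrist");im=camrig.get_image("wrist");cv2.imwrite("pics/w3full.png",im)
print(proj(c,[[578.7,202.7,48],[573,130,174],[533,150,174],[558,130,30]]).round(0))
a=proj(c,[[579+28.5*np.cos(t),203+28.5*np.sin(t),48] for t in np.arange(0,6.3,.3)]);print(a.min(0),a.max(0))
u=int(a[:,0].mean());v=int(a[:,1].mean())
v0=max(0,v-120);u0=max(0,u-130);cv2.imwrite("pics/w3.png",cv2.resize(im[v0:v0+240,u0:u0+260],None,fx=2,fy=2));print(u0,v0)
E
```

```text
[[362. 267.]
 [322. 259.]
 [389. 244.]
 [332. 201.]]
[335.46909986 242.48563725] [388.42188731 291.48816855]
231 147
```

View pics/w3.png

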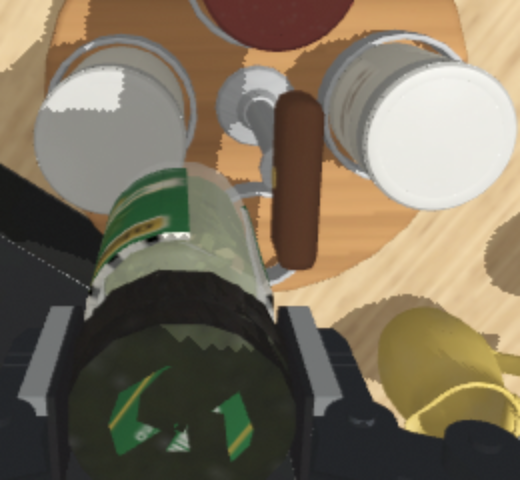

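The wrist view shows the jar held upright and hiding the small ring. The handle top is centred near crop (297,180), and the tin lids are near (440,137) and (110,138).

```bash
python3 - <<'E'
from h import *
c=camrig.get_calibration("wrist");im=cv2.imread("pics/w3full.png");hsv=cv2.cvtColor(im,40)
f=lambda x,y:(231+x/2,147+y/2)
# handle ends (top face) and lids
for n,p,z in(("barN",(297,95),174),("barF",(297,262),174),("bar",(297,180),174),("lidR",(440,137),107),("lidL",(110,138),107),("postbase",(250,110),48)):print(n,ray(c,*f(*p),z).round(1))
# lid R contour
k=np.zeros(im.shape[:2],np.uint8);k[170:260,408:492]=cv2.inRange(hsv,(0,0,200),(180,40,255))[170:260,408:492]
cc=cv2.convexHull(max(cv2.findContours(k,0,1)[0],key=cv2.contourArea))[:,0];print("lidR",circ(rays(c,cc,107),32.5))
k=np.zeros(im.shape[:2],np.uint8);k[185:285,360:395]=cv2.inRange(hsv,(0,90,20),(12,255,130))[185:285,360:395]
cc=max(cv2.findContours(k,0,1)[0],key=cv2.contourArea);(ctr,wh,an)=cv2.minAreaRect(cc);print(ctr,wh,an);b=cv2.boxPoints((ctr,wh,an));print(rays(c,b,174).round(1)[:,:2].tolist(),ray(c,*ctr,174))
# jar in hand: cap top centre
print("held cap", [ray(c,*f(183,405),z).round(1).tolist() for z in(276,279)],arm.read_state()["position"])
E
```

```text
barN [517.8 119.8 174. ]
barF [552.8 165.1 174. ]
bar [534.9 141.9 174. ]
lidR [482.7 190.4 107. ]
lidL [587.8 100.  107. ]
postbase [539.3 142.7  48. ]
lidR (array([482.7, 191. ]), np.float64(1.32))
(379.51080322265625, 236.53514099121094) (24.295757293701172, 89.11544036865234) 1.3322198390960693
[[560.9, 160.9], [522.0, 113.8], [510.7, 124.0], [548.6, 172.1]] [534.68804418 141.65414217 174.        ]
held cap [[571.5, 126.6, 276.0], [570.1, 124.9, 279.0]] [573.43921904 129.22623048 261.27213036]
```

The views disagree by about 6 mm around the axis, and the back-left ring is the worst spot for the elbow. The safer way is to set the jar back down, pre-turn the empty ring to the right-hand side by the handle (which also gives the axis by touch), then insert the jar and make the final turn.

```bash
python3 - <<'E'
from h import *
print(rel([572,-166,261],2.43))
E
```

```text
(array([ 224.3, -192. ,    0.5]), array([ 0.001 , -0.0019, -0.0013]))
```

jog_arm(increments=[{"sx": 12, "sy": -10}, {"sx": 40, "sy": -34}, {"sx": 68, "sy": -57}, {"sx": 96, "sy": -81}, {"sx": 124, "sy": -104}, {"sx": 152, "sy": -128}, {"sx": 180, "sy": -151}, {"sx": 205, "sy": -175}, {"sx": 222, "sy": -190}, {"sx": 225, "sy": -192}])

```text
clock: 6.55
position: [570.7, -170.4, 262.0]
ee_rot: [-0.413, 0.911, 0.0, -0.0]
contact_force: [-0.2, 0.2, -1.5]
gripper_width: 44.8
grasp_force: 7.4
```

```bash
python3 - <<'E'
from h import *
print(rel([572,-166,88],2.43),arm.read_state()["grasp_force"])
E
```

```text
(array([ -4.3,   1.8, 174. ]), array([ 0.0004, -0.0008, -0.0069])) 7.386302500963211
```

jog_arm(increments=[{"sz": 20}, {"sz": 55}, {"sz": 90}, {"sz": 125}, {"sz": 150}, {"sz": 163}, {"sz": 166}, {"sz": 166}, {"sz": 166}])

```text
clock: 7.45
position: [573.0, -166.5, 98.0]
ee_rot: [-0.416, 0.909, -0.001, 0.001]
contact_force: [0.3, 0.1, -1.3]
gripper_width: 44.9
grasp_force: 7.4
```

jog_arm(increments=[{"sz": 2}, {"sz": 4}, {"sz": 5}, {"sz": 6}, {"sz": 6}, {"sz": 6}])

```text
clock: 8.05
position: [572.0, -166.3, 90.3]
ee_rot: [-0.416, 0.909, 0.0, -0.0]
contact_force: [-0.0, -0.7, -1.2]
gripper_width: 44.7
grasp_force: 7.4
```

jog_arm(increments=[{"sz": 0.5}, {"sz": 1}, {"sz": 1.5}, {"sz": 2}, {"sz": 2}, {"sz": 2}])

```text
clock: 8.65
position: [572.0, -166.3, 88.3]
ee_rot: [-0.416, 0.909, 0.0, -0.0]
contact_force: [0.2, 0.1, -1.1]
gripper_width: 44.4
grasp_force: 7.4
```

jog_arm(increments=[{"sz": 0.3}, {"sz": 0.6}, {"sz": 1}, {"sz": 1}])

```text
clock: 9.05
position: [572.0, -166.3, 87.5]
ee_rot: [-0.416, 0.909, -0.0, 0.0]
contact_force: [-0.2, 0.4, 0.4]
gripper_width: 44.7
grasp_force: 7.4
```

jog_arm(increments=[{}, {}, {"sz": -20}, {"sz": -60}, {"sz": -100}, {"sz": -140}, {"sz": -150}], jaw=80)

```text
clock: 9.75
position: [574.3, -166.8, 243.3]
ee_rot: [-0.416, 0.909, -0.003, 0.004]
contact_force: [0.7, -0.2, -0.2]
gripper_width: 80.0
grasp_force: 0.0
```

jog_arm(increments=[{"sx": -10, "sy": 10, "rz": -0.15}, {"sx": -35, "sy": 35, "rz": -0.3}, {"sx": -60, "sy": 60, "rz": -0.45}, {"sx": -85, "sy": 85, "rz": -0.6}, {"sx": -105, "sy": 110, "rz": -0.75}, {"sx": -125, "sy": 135, "rz": -0.9}, {"sx": -140, "sy": 155, "rz": -1.05}, {"sx": -150, "sy": 165, "rz": -1.2}, {"sx": -155, "sy": 170, "rz": -1.35}, {"sx": -155, "sy": 170, "rz": -1.5}], jaw=60)

```text
clock: 10.75
position: [544.4, 63.3, 236.8]
ee_rot: [0.926, -0.378, -0.0, 0.0]
contact_force: [0.4, -0.1, 0.2]
gripper_width: 60.0
grasp_force: 0.0
```

```bash
python3 - <<'E'
from h import *
im=camrig.get_image("top");cv2.imwrite("pics/t3.png",im);print(rel([535,146,230],-.71),arm.read_state()["joints"].round(2))
E
```

```text
(array([-64.8, -53. ,   6.8]), array([ 1.0000e-04,  9.0000e-04, -1.6334e+00])) [ 0.41  0.26 -0.2  -0.   -1.11  0.39]
```

jog_arm(increments=[{"sx": -15, "sy": -12, "rz": -0.15}, {"sx": -30, "sy": -24, "rz": -0.3}, {"sx": -45, "sy": -36, "rz": -0.45}, {"sx": -58, "sy": -48, "rz": -0.6}, {"sx": -65, "sy": -53, "rz": -0.75}, {"sx": -65, "sy": -53, "rz": -0.9}, {"sx": -65, "sy": -53, "rz": -1.05}, {"sx": -65, "sy": -53, "rz": -1.2}, {"sx": -65, "sy": -53, "rz": -1.35}, {"sx": -65, "sy": -53, "rz": -1.5}])

```text
clock: 11.8
position: [536.0, 145.4, 236.9]
ee_rot: [0.936, 0.352, -0.0, -0.0]
contact_force: [0.7, 0.3, -0.0]
gripper_width: 60.4
grasp_force: 0.0
```

jog_arm(increments=[{"rz": -0.13}, {"rz": -0.13}, {"rz": -0.13}])

```text
clock: 12.1
position: [536.1, 145.5, 237.0]
ee_rot: [0.913, 0.409, -0.0, -0.0]
contact_force: [0.2, -0.4, -0.0]
gripper_width: 60.2
grasp_force: 0.0
```

```bash
python3 - <<'E'
from h import *
c=camrig.get_calibration("wrist");im=camrig.get_image("wrist");cv2.imwrite("pics/w4f.png",im)
hsv=cv2.cvtColor(im,40);P=proj(c,[535,146,174])[0];print(P)
k=cv2.inRange(hsv,(0,90,20),(13,255,130));m=np.zeros_like(k);u,v=P.astype(int);m[max(0,v-70):v+70,u-70:u+70]=k[max(0,v-70):v+70,u-70:u+70]
cc=max(cv2.findContours(m,0,1)[0],key=cv2.contourArea);ctr,wh,an=cv2.minAreaRect(cc);print(ctr,wh,an,ray(c,*ctr,174),rays(c,cv2.boxPoints((ctr,wh,an)),174)[:,:2].round(0).tolist())
s=arm.read_state();print(s["joints"].round(2),rel([535,146,160],-.71))
E
```

```text
[317.05533205 276.64427667]
(325.80657958984375, 282.8037414550781) (73.61180114746094, 128.91041564941406) 11.040940284729004 [536.22384294 139.44408499 174.        ] [[487.0, 130.0], [555.0, 181.0], [580.0, 147.0], [514.0, 91.0]]
[ 0.56  0.28 -0.18 -0.   -1.11  1.86] (array([-0.3, -1.1, 77.1]), array([-0.0002,  0.0002, -0.0181]))
```

```bash
python3 - <<'E'
from h import *
c=camrig.get_calibration("wrist");im=cv2.imread("pics/w4f.png");hsv=cv2.cvtColor(im,40)
for v in range(235,330,12):print(v,[f"{h}/{s}/{x}" for h,s,x in hsv[v,285:365:7]])
E
```

```text
235 ['14/137/130', '14/138/131', '14/138/131', '10/139/77', '11/138/89', '11/132/87', '11/133/71', '14/138/131', '14/138/131', '14/138/131', '14/138/129', '14/129/127']
247 ['16/131/209', '14/141/134', '15/139/132', '11/128/74', '11/136/90', '10/135/89', '11/133/73', '15/40/115', '15/137/130', '14/139/130', '14/137/130', '15/137/130']
259 ['15/126/208', '18/12/106', '75/4/131', '10/85/75', '11/138/89', '10/136/88', '9/129/75', '3/132/79', '5/48/100', '90/2/107', '15/139/127', '14/139/127']
271 ['14/117/135', '7/139/77', '2/134/80', '9/135/70', '10/136/88', '10/132/87', '11/136/77', '3/132/83', '2/132/79', '2/129/75', '90/2/117', '14/138/116']
283 ['60/2/133', '4/137/78', '2/127/76', '3/136/86', '11/136/88', '11/132/87', '11/131/78', '2/139/90', '4/136/77', '2/132/79', '60/3/98', '15/139/128']
295 ['15/66/123', '2/133/92', '3/138/96', '3/139/97', '10/132/87', '10/135/87', '11/139/110', '3/140/95', '3/135/96', '3/138/161', '150/2/126', '14/140/126']
307 ['2/137/93', '2/137/97', '3/139/97', '3/137/97', '10/135/87', '12/140/142', '11/136/114', '2/137/97', '3/137/97', '3/127/165', '3/138/163', '17/97/142']
319 ['2/138/96', '3/129/97', '3/134/97', '3/139/97', '2/137/97', '3/139/97', '3/137/95', '2/135/96', '3/131/97', '3/135/163', '3/138/164', '19/86/155']
```

jog_arm(increments=[{"sz": 20}, {"sz": 50}, {"sz": 70}, {"sz": 77}, {"sz": 77}])

```text
clock: 12.65
position: [535.9, 145.4, 159.5]
ee_rot: [0.912, 0.41, -0.001, 0.0]
contact_force: [0.3, 0.7, -0.2]
gripper_width: 59.6
grasp_force: 0.0
```

jog_arm(increments=[{}, {}, {}, {}], jaw=24)

```text
clock: 13.05
position: [536.4, 145.7, 161.0]
ee_rot: [0.912, 0.411, 0.001, -0.0]
contact_force: [0.6, -1.0, -0.7]
gripper_width: 23.8
grasp_force: 0.0
```

jog_arm(increments=[{}, {}, {}], jaw=19)

```text
clock: 13.35
position: [536.1, 145.6, 160.4]
ee_rot: [0.912, 0.411, 0.0, -0.0]
contact_force: [-0.1, -0.1, -0.3]
gripper_width: 18.8
grasp_force: 0.0
```

jog_arm(increments=[{}, {}, {}], jaw=16)

```text
clock: 13.65
position: [535.6, 146.3, 160.4]
ee_rot: [0.912, 0.411, -0.0, -0.001]
contact_force: [-4.6, 4.2, 2.1]
gripper_width: 15.9
grasp_force: 2.7
```

jog_arm(increments=[{"sy": -0.6}, {"sy": -1.2}, {"sy": -1.2}])

```text
clock: 13.95
position: [535.4, 146.2, 160.3]
ee_rot: [0.912, 0.411, 0.0, 0.0]
contact_force: [-0.1, 1.2, 0.7]
gripper_width: 15.7
grasp_force: 0.4
```

jog_arm(increments=[{}, {}, {}], jaw=14.5)

```text
clock: 14.25
position: [534.9, 146.6, 160.3]
ee_rot: [0.912, 0.411, -0.0, -0.0]
contact_force: [-3.7, 4.1, 2.3]
gripper_width: 14.4
grasp_force: 2.6
```

jog_arm(increments=[{}, {}, {}], jaw=13)

```text
clock: 14.55
position: [534.7, 146.8, 160.4]
ee_rot: [0.912, 0.411, -0.0, -0.0]
contact_force: [-4.7, 4.5, 2.4]
gripper_width: 13.7
grasp_force: 28.0
```

jog_arm(increments=[{"sy": -0.9}, {"sy": -0.9, "rz": 0.05}, {"sy": -0.9, "rz": 0.15}, {"sy": -0.9, "rz": 0.28}, {"sy": -0.9, "rz": 0.4}, {"sy": -0.9, "rz": 0.5}, {"sy": -0.9, "rz": 0.5}, {"sy": -0.9, "rz": 0.5}])

```text
clock: 15.35
position: [534.5, 147.2, 160.3]
ee_rot: [0.985, 0.173, -0.0, -0.0]
contact_force: [-3.6, 1.9, 1.6]
gripper_width: 13.5
grasp_force: 28.2
```

jog_arm(increments=[{"sx": -0.4, "sy": -0.5, "rz": 0.05}, {"sx": -0.4, "sy": -0.5, "rz": 0.15}, {"sx": -0.4, "sy": -0.5, "rz": 0.28}, {"sx": -0.4, "sy": -0.5, "rz": 0.42}, {"sx": -0.4, "sy": -0.5, "rz": 0.56}, {"sx": -0.4, "sy": -0.5, "rz": 0.68}, {"sx": -0.4, "sy": -0.5, "rz": 0.75}, {"sx": -0.4, "sy": -0.5, "rz": 0.75}, {"sx": -0.4, "sy": -0.5, "rz": 0.75}])

```text
clock: 16.25
position: [534.4, 147.7, 160.4]
ee_rot: [0.98, -0.199, 0.0, -0.0]
contact_force: [-0.6, 3.9, 1.5]
gripper_width: 13.5
grasp_force: 28.0
```

jog_arm(increments=[{"sy": -0.5, "rz": 0.05}, {"sy": -0.5, "rz": 0.15}, {"sy": -0.5, "rz": 0.28}, {"sy": -0.5, "rz": 0.42}, {"sy": -0.5, "rz": 0.56}, {"sy": -0.5, "rz": 0.68}, {"sy": -0.5, "rz": 0.75}, {"sy": -0.5, "rz": 0.75}, {"sy": -0.5, "rz": 0.75}])

```text
clock: 17.15
position: [534.8, 148.1, 160.4]
ee_rot: [0.839, -0.544, 0.0, -0.001]
contact_force: [0.5, 4.6, -1.7]
gripper_width: 13.8
grasp_force: 27.8
```

```bash
python3 - <<'E'
from h import *
s=arm.read_state();R=Ro.from_quat(s["ee_rot"]).as_matrix();print(R[:,1],np.arctan2(R[1,1],R[0,1]),s["position"],s["joints"].round(3))
E
```

```text
[-0.91322189 -0.40745953 -0.00158707] -2.72192163526004 [534.84614267 148.08987552 160.36585216] [ 0.562  0.347 -0.29   0.    -0.932 -0.143]
```

jog_arm(increments=[{}, {}, {}, {"sz": -10}, {"sz": -40}, {"sz": -75}], jaw=50)

```text
clock: 17.75
position: [533.6, 147.2, 235.8]
ee_rot: [0.838, -0.545, -0.001, 0.001]
contact_force: [1.3, 1.6, -0.1]
gripper_width: 50.2
grasp_force: 0.0
```

jog_arm(increments=[{"sx": 20, "sy": 6}, {"sx": 55, "sy": 17}, {"sx": 90, "sy": 28}, {"sx": 125, "sy": 39}, {"sx": 160, "sy": 50}, {"sx": 195, "sy": 61}, {"sx": 230, "sy": 72}, {"sx": 265, "sy": 83}, {"sx": 290, "sy": 91}, {"sx": 302, "sy": 94}], jaw=65)

```text
clock: 18.75
position: [570.5, -168.8, 236.0]
ee_rot: [0.838, -0.546, 0.0, 0.0]
contact_force: [0.3, -0.2, 0.1]
gripper_width: 64.7
grasp_force: 0.0
```

jog_arm(increments=[{}, {}])

```text
clock: 18.95
position: [570.5, -165.9, 235.5]
ee_rot: [0.838, -0.545, -0.0, -0.0]
contact_force: [0.3, 0.1, 0.3]
gripper_width: 65.5
grasp_force: 0.0
```

```bash
python3 - <<'E'
from h import *
im=camrig.get_image("top");cv2.imwrite("pics/t4.png",im);c=camrig.get_calibration("top")
hsv=cv2.cvtColor(im,40);B=np.array([-2,2.8])
q=[];u0,v0=proj(c,[563.6+B[0],83.5+B[1],48])[0];print(u0,v0)
g=(hsv[...,1]<90);k=np.zeros_like(g);u,v=int(u0),int(v0);k[v-20:v+20,u-20:u+20]=g[v-20:v+20,u-20:u+20]
P=rays(c,np.argwhere(k)[:,::-1],48);d=np.hypot(P[:,0]-563.6-B[0],P[:,1]-83.5-B[1]);P=P[(d>18)&(d<36)];print(len(P),circ(P,27)[0]-B,circ(P,27)[1])
cv2.imwrite("pics/t4c.png",cv2.resize(im[205:365,210:370],None,fx=3.7,fy=3.7,interpolation=2))
print(rel([572,-166.3,87.5],-2.722),arm.read_state()["joints"].round(2))
E
```

```text
322.00808425460013 268.4592679094804
186 [564.1  83. ] 1.3
(array([  1.3,  -1. , 148.1]), array([-0.0002,  0.0001, -0.0016])) [-0.01  0.34 -0.09 -0.   -1.14  0.43]
```

View pics/t4c.png

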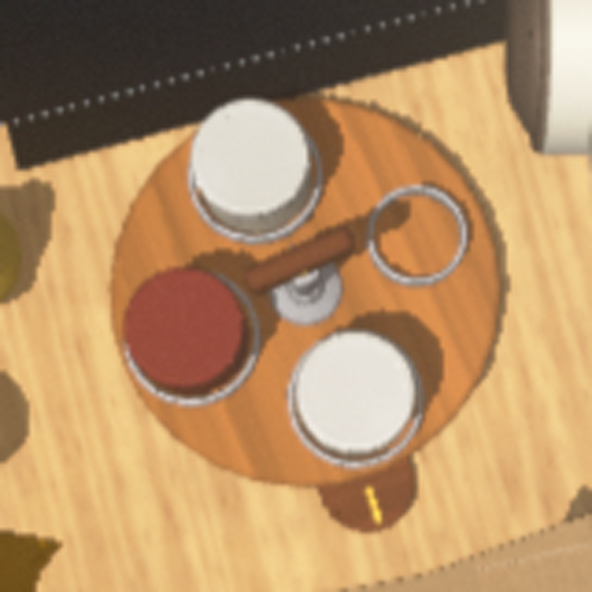

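The top view shows the ring now at the right (crop (418,234)) with the tins standing. Its fit, (564.1, 83.0), agrees with the predicted (563.6, 83.5). Next I'll pick up the jar.

jog_arm(increments=[{"sx": 1, "sy": -1, "sz": 30}, {"sx": 1, "sy": -1, "sz": 70}, {"sx": 1, "sy": -1, "sz": 110}, {"sx": 1, "sy": -1, "sz": 140}, {"sx": 1, "sy": -1, "sz": 148}, {"sx": 1, "sy": -1, "sz": 148}, {"sx": 1, "sy": -1, "sz": 148}])

```text
clock: 19.7
position: [573.3, -166.5, 89.1]
ee_rot: [0.839, -0.545, 0.001, -0.001]
contact_force: [1.4, 0.8, 0.4]
gripper_width: 64.8
grasp_force: 0.0
```

jog_arm(increments=[{}, {}, {}], jaw=46)

```text
clock: 20.0
position: [572.3, -167.0, 88.4]
ee_rot: [0.838, -0.545, 0.001, -0.0]
contact_force: [0.3, 0.0, 0.7]
gripper_width: 45.9
grasp_force: 0.2
```

jog_arm(increments=[{}, {}, {}], jaw=45)

```text
clock: 20.3
position: [571.9, -167.0, 87.4]
ee_rot: [0.838, -0.545, -0.0, 0.0]
contact_force: [0.2, 0.2, 0.4]
gripper_width: 45.0
grasp_force: 0.2
```

jog_arm(increments=[{}, {}, {}], jaw=44.5)

```text
clock: 20.6
position: [571.8, -167.0, 87.4]
ee_rot: [0.838, -0.545, -0.0, 0.0]
contact_force: [-0.9, -0.1, 2.2]
gripper_width: 44.1
grasp_force: 7.3
```

jog_arm(increments=[{"sz": -3}, {"sz": -12}, {"sz": -40}, {"sz": -80}, {"sz": -110}, {"sz": -125}, {"sz": -125}])

```text
clock: 21.3
position: [573.5, -167.0, 215.9]
ee_rot: [0.838, -0.545, 0.003, -0.002]
contact_force: [-0.2, 0.5, -1.3]
gripper_width: 44.9
grasp_force: 7.4
```

jog_arm(increments=[{"sx": -12, "sy": -5}, {"sx": -40, "sy": -16}, {"sx": -70, "sy": -28}, {"sx": -100, "sy": -41}, {"sx": -130, "sy": -53}, {"sx": -160, "sy": -65}, {"sx": -190, "sy": -77}, {"sx": -215, "sy": -87}, {"sx": -228, "sy": -93}, {"sx": -232, "sy": -94.6}])

```text
clock: 22.3
position: [563.7, 85.1, 211.0]
ee_rot: [0.839, -0.545, -0.001, 0.001]
contact_force: [0.4, -0.8, -1.7]
gripper_width: 44.6
grasp_force: 7.3
```

jog_arm(increments=[{}, {}, {}, {}, {}])

```text
clock: 22.8
position: [564.5, 82.9, 212.4]
ee_rot: [0.838, -0.546, 0.0, -0.0]
contact_force: [-0.3, -0.1, -1.1]
gripper_width: 44.7
grasp_force: 7.4
```

```bash
python3 - <<'E'
from h import *
s=arm.read_state();print(rel([563.9,83.3,125],-2.722),s["grasp_force"])
E
```

```text
(array([-0.6,  0.4, 87.4]), array([-0.0001,  0.    , -0.0036])) 7.350206213013735
```

jog_arm(increments=[{"sx": -0.6, "sy": 0.4, "sz": 10}, {"sx": -0.6, "sy": 0.4, "sz": 30}, {"sx": -0.6, "sy": 0.4, "sz": 55}, {"sx": -0.6, "sy": 0.4, "sz": 68}, {"sx": -0.6, "sy": 0.4, "sz": 72}, {"sx": -0.6, "sy": 0.4, "sz": 72}, {"sx": -0.6, "sy": 0.4, "sz": 72}, {"sx": -0.6, "sy": 0.4, "sz": 72}])

```text
clock: 23.6
position: [564.6, 84.2, 141.5]
ee_rot: [0.838, -0.545, 0.001, -0.001]
contact_force: [-0.8, -0.1, -1.8]
gripper_width: 44.8
grasp_force: 7.3
```

jog_arm(increments=[{"sz": 1}, {"sz": 2.5}, {"sz": 4}, {"sz": 5.5}, {"sz": 7}, {"sz": 7}, {"sz": 7}])

```text
clock: 24.3
position: [563.8, 83.9, 133.2]
ee_rot: [0.838, -0.545, -0.0, 0.0]
contact_force: [-0.0, 0.4, -1.1]
gripper_width: 44.3
grasp_force: 7.3
```

jog_arm(increments=[{"sx": 0.3, "sz": 1.5}, {"sx": 0.3, "sz": 3}, {"sx": 0.3, "sz": 4.5}, {"sx": 0.3, "sz": 6}, {"sx": 0.3, "sz": 7.5}, {"sx": 0.3, "sz": 9}, {"sx": 0.3, "sz": 10.5}, {"sx": 0.3, "sz": 12}, {"sx": 0.3, "sz": 13}, {"sx": 0.3, "sz": 13}])

```text
clock: 25.3
position: [563.9, 83.6, 120.1]
ee_rot: [0.838, -0.545, -0.0, 0.0]
contact_force: [-0.7, 0.1, -1.5]
gripper_width: 44.7
grasp_force: 7.4
```

jog_arm(increments=[{"sz": 0.3}, {"sz": 0.7}, {"sz": 1}, {"sz": 1.4}, {"sz": 1.4}, {"sz": 1.4}])

```text
clock: 25.9
position: [564.0, 83.6, 118.9]
ee_rot: [0.838, -0.545, 0.0, -0.0]
contact_force: [0.1, -0.2, -1.0]
gripper_width: 44.5
grasp_force: 7.4
```

jog_arm(increments=[{"sz": 0.3}, {"sz": 0.6}, {"sz": 0.9}, {"sz": 0.9}])

```text
clock: 26.3
position: [563.9, 83.6, 117.9]
ee_rot: [0.838, -0.545, -0.0, 0.0]
contact_force: [0.4, 0.1, -0.5]
gripper_width: 44.6
grasp_force: 7.4
```

jog_arm(increments=[{"sz": 0.3}, {"sz": 0.6}, {"sz": 0.6}, {"sz": 0.6}])

```text
clock: 26.7
position: [564.0, 83.6, 117.4]
ee_rot: [0.838, -0.545, 0.0, -0.0]
contact_force: [0.0, -0.1, -0.8]
gripper_width: 44.6
grasp_force: 7.4
```

jog_arm(increments=[{"sz": 0.3}, {"sz": 0.5}, {"sz": 0.5}, {"sz": 0.5}])

```text
clock: 27.1
position: [564.2, 83.6, 117.4]
ee_rot: [0.838, -0.545, 0.0, -0.0]
contact_force: [-0.5, 0.3, 2.6]
gripper_width: 44.8
grasp_force: 7.6
```

```bash
python3 -c "
from bench import arm, camrig;print(arm.read_state()['contact_force'])"
```

```text
[-0.49458526  0.28821873  2.61104923]
```

jog_arm(increments=[{}, {}, {"sz": -5}, {"sz": -30}, {"sz": -70}, {"sz": -105}, {"sz": -115}], jaw=56)

```text
clock: 27.8
position: [566.0, 84.2, 236.9]
ee_rot: [0.838, -0.545, 0.003, -0.003]
contact_force: [0.8, 1.1, 0.9]
gripper_width: 55.9
grasp_force: 0.0
```

jog_arm(increments=[{"sx": -25}, {"sx": -55}, {"sx": -70, "sy": 0.4}, {"sx": -70, "sy": 0.4}, {"sx": -70, "sy": 0.4}], jaw=45)

```text
clock: 28.3
position: [535.1, 147.5, 231.7]
ee_rot: [0.838, -0.545, -0.0, 0.0]
contact_force: [0.8, -0.8, 0.0]
gripper_width: 45.0
grasp_force: 0.0
```

```bash
python3 - <<'E'
from h import *
print(rel([535.1,147.4,161],-2.722))
c=camrig.get_calibration("top");im=cv2.imread("pics/t4.png");hsv=cv2.cvtColor(im,40);A=np.array([533.1,150.1])
m=cv2.inRange(hsv,(18,120,110),(35,255,255));k=np.zeros_like(m);k[334:350,304:318]=m[334:350,304:318]
q=np.argwhere(k)[:,::-1];P=rays(c,q,12)[:,:2]-A;print(len(q),q.mean(0),P.mean(0),np.arctan2(-P.mean(0)[1],-P.mean(0)[0]));d=np.linalg.svd(P-P.mean(0))[2][0];print(np.arctan(d[1]/d[0]))
# tongue outline below row 342: round end r=28 centred 116 from the axis
k=np.zeros_like(m);k[336:356,285:335]=cv2.inRange(hsv,(0,110,40),(13,255,165))[336:356,285:335]|m[336:356,285:335]*0
cc=max(cv2.findContours(k,0,1)[0],key=cv2.contourArea)[:,0];cc=cc[cc[:,1]>341]
o,e=circ(rays(c,cc,12),28);o=o-A;print("end",o,np.hypot(*o),np.arctan2(-o[1],-o[0]),e)
E
```

```text
(array([ 0. ,  0. , 70.7]), array([ 0.0006, -0.0002, -0.0018]))
22 [310.63636364 341.27272727] [-122.10866625  -39.06261334] 0.3096126096582719
0.2832587421410979
end [-105.2  -32.9] 110.22454354634456 0.3031013537317668 2.27
```

jog_arm(increments=[{"sz": 20}, {"sz": 50}, {"sz": 66}, {"sz": 70}, {"sz": 70}, {"sz": 70}], jaw=30)

```text
clock: 28.9
position: [536.1, 147.4, 162.9]
ee_rot: [0.838, -0.546, 0.001, -0.001]
contact_force: [0.1, 0.7, 0.3]
gripper_width: 30.2
grasp_force: 0.0
```

jog_arm(increments=[{}, {}, {}], jaw=16)

```text
clock: 29.2
position: [535.5, 147.6, 162.5]
ee_rot: [0.838, -0.545, 0.0, -0.001]
contact_force: [0.3, -0.5, 0.3]
gripper_width: 16.0
grasp_force: 0.0
```

jog_arm(increments=[{}, {}, {}], jaw=12.5)

```text
clock: 29.5
position: [535.1, 147.5, 162.6]
ee_rot: [0.838, -0.545, 0.0, -0.0]
contact_force: [-3.3, -0.4, 4.7]
gripper_width: 13.1
grasp_force: 40.7
```

jog_arm(increments=[{"rz": 0.04}, {"rz": 0.12}, {"rz": 0.21}, {"rz": 0.31}, {"rz": 0.41}, {"rz": 0.51}, {"rz": 0.61}, {"rz": 0.7}, {"rz": 0.77}, {"rz": 0.8}])

```text
clock: 30.5
position: [535.1, 147.5, 162.6]
ee_rot: [-0.559, 0.829, -0.0, 0.0]
contact_force: [-3.2, 0.2, 6.0]
gripper_width: 13.6
grasp_force: 40.7
```

```bash
python3 -c "
from h import *
print(rel([535.1,147.4,161],-2.722-1.685))"
```

```text
(array([0.1, 0. , 1.6]), array([-2.00e-04,  0.00e+00,  8.81e-01]))
```

jog_arm(increments=[{"rz": 0.04}, {"rz": 0.12}, {"rz": 0.21}, {"rz": 0.31}, {"rz": 0.41}, {"rz": 0.51}, {"rz": 0.61}, {"rz": 0.71}, {"rz": 0.8}, {"rz": 0.86}])

```text
clock: 31.5
position: [535.1, 147.5, 162.6]
ee_rot: [-0.162, 0.987, -0.0, 0.0]
contact_force: [-3.3, 0.3, 6.2]
gripper_width: 13.4
grasp_force: 40.7
```

jog_arm(increments=[{"rz": 0.02}, {"rz": 0.02}, {"rz": 0.02}, {"rz": 0.02}])

```text
clock: 31.9
position: [535.1, 147.5, 162.6]
ee_rot: [-0.153, 0.988, -0.0, 0.0]
contact_force: [-3.0, 0.5, 4.7]
gripper_width: 13.6
grasp_force: 40.7
```

```bash
python3 -c "
from h import *
print(rel([535.1,147.4,161],-2.722-1.685),arm.read_state()['joints'].round(2))
im=camrig.get_image('top');s=camrig.get_image('scene');cv2.imwrite('pics/fin.png',np.vstack([np.hstack([cv2.resize(im[230:370,220:360],(400,400)),cv2.resize(s[190:330,210:350],(400,400))])]));cv2.imwrite('pics/t5.png',im)"
```

```text
(array([ 0.1, -0. ,  1.6]), array([-0.0001,  0.0001,  0.0025])) [ 0.56  0.35 -0.29  0.   -0.94 -1.82]
```

View pics/fin.png

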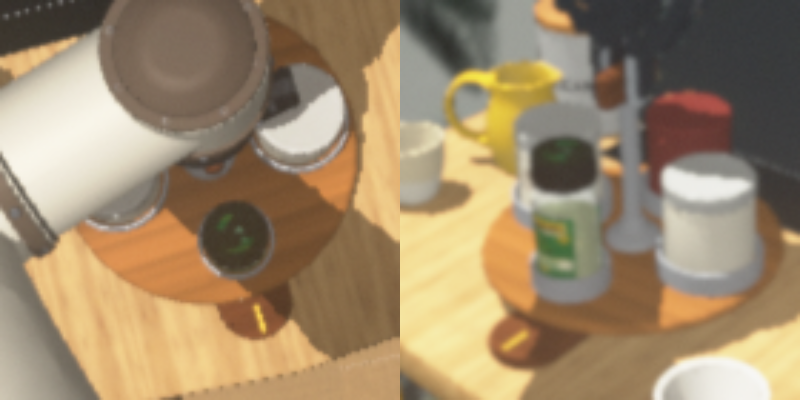

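The jar sits upright in its ring at the front, with the cap at top pixel (302.6,313.3), the brass line beside the tongue's middle and the tins standing. A last numeric check of the alignment follows.

```bash
python3 - <<'E'
from h import *
c=camrig.get_calibration("top");im=cv2.imread("pics/t5.png");hsv=cv2.cvtColor(im,40);A=np.array([533.1,150.1])
g=cv2.inRange(hsv,(0,0,0),(180,255,75));k=np.zeros_like(g);k[296:332,285:320]=g[296:332,285:320]
cc=cv2.convexHull(max(cv2.findContours(k,0,1)[0],key=cv2.contourArea))[:,0];print(cv2.boundingRect(cc),cv2.minEnclosingCircle(cc))
for p in((302.6,313.3),cv2.minEnclosingCircle(cc)[0]):
    o=ray(c,*p,135)[:2]-A;print("jar",o,np.hypot(*o),np.arctan2(-o[1],-o[0]))
m=cv2.inRange(hsv,(18,120,110),(35,255,255));k=np.zeros_like(m);k[334:350,304:318]=m[334:350,304:318];q=np.argwhere(k)[:,::-1]
o=rays(c,q,12)[:,:2].mean(0)-A;print("brass",o,np.arctan2(-o[1],-o[0]),len(q))
E
```

```text
(291, 301, 23, 23) ((301.8125, 312.0625), 11.51266098022461)
jar [-70.35495493 -23.40734664] 74.1466355269318 0.32118368546770765
jar [-67.95572085 -21.88993311] 71.39432167931999 0.31162532053089576
brass [-121.99177809  -38.91254055] 0.3087744642996262 23
```

```bash
python3 -c "
from bench import arm, camrig
print(arm.job_done())"
```

```text
the job is handed in; nothing more can be done
None
```

The jar is back in its small ring and turned to the front, within about 0.01 rad of the tongue's brass line. The gripper is still holding the handle, the tins are standing, and I handed the job in at about 32 s. The highest grip reading on the jar was 7.6 N.

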